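Third hand for a frame maker: close the driver's chuck, then press the last rail home

TASK

I am about to screw the last two corners of this wooden frame: first tighten the cordless driver's chuck on the bit standing in it, by turning the sleeve clockwise seen from above. Then take the loose rail, join it to the open side of the frame with both pegs fully in their sockets, and push frame and rail together away from you onto the rubber buffers of the fence with a steady force of about 12 newtons. Finish while still holding it pressed like that - do not let go; leave the other things on the desk alone.

Things in the scene. Friction and masses are not known exactly. Their poses are not given: they have to be found in the camera images.
- chuck_sleeve (a joint): turning angle (rad) of the driver's chuck sleeve, growing clockwise seen from above; starts between 0 and 0.3 (jaws open). The three jaws move in with it (2.6 mm per rad): they meet the bit at about 1.05, bite from there on, and the sleeve gets firm: about 1.2 to 1.4 is tight; hard stop at 1.5. It needs about 0.12 N m to turn and stays where it is left.
- chuck_grip (a point): point on the (vertical) axis of the chuck sleeve, where to grip it. The cordless driver stands nose up in its charging stand, which does not move (base 110 x 96 mm, its 110 mm side along the point's x axis). The sleeve is a ribbed black cylinder 38 mm in diameter from 22 mm below this point to 4 mm above it, then a cone up to 11 mm above it, 31 mm wide there; the fixed driver body below is 47 mm in diameter at most. The bit projects 30 mm above this point.
- bit: steel screwdriver bit, 40 mm long, 6.5 mm in diameter, standing loose in the open chuck; origin at the centre of its foot, z up along it.
- rail: the loose wooden rail: 25 mm (x) x 260 mm (y) x 30 mm high (z), 0.12 kg, lying on the desk; origin at the centre of its underside. Two tapered wooden pegs, 8 mm in diameter and 14 mm long, stand out of its +x face, 117.5 mm either side of its middle and 15 mm above its underside.
- rail_left (a point): foot of the rail's peg at its +y end, on its +x face; axes as the rail's.
- rail_right (a point): foot of the rail's peg at its -y end, on its +x face; axes as the rail's.
- frame: open wooden frame of the same 25 x 30 mm section, 200 mm (x) x 260 mm (y), 0.22 kg, loose on the board (slides with about 1 N), 1 to 12 mm short of the buffers; origin at the centre of its underside. +x points to the fence; at -x its two side rails end in faces with sockets. Steel braces on the far corners. Joined, the rail's origin is at x = -112.5 mm, y = 0 in this frame, axes parallel.
- frame_left (a point): mouth of the socket in the frame's +y side rail (11 x 11 mm, 20 mm deep, 15 mm above the underside, 117.5 mm from the middle); axes as the frame's. rail_left comes to lie here.
- frame_right (a point): mouth of the socket in the frame's -y side rail; axes as the frame's. rail_right comes to lie here.
- board: plywood assembly board that does not move, 280 mm (x) x 320 mm (y), 18 mm thick; origin at the centre of its underside. A fence batten (30 mm high above the board) runs along its +x edge, with three soft rubber buffers towards -x, whose tips stand at x = 100 mm here, 16 mm above its top.
- buffers (a joint): how far the rubber buffers of the fence are pressed in along the board's +x (m), 0 when free, at most 0.008; all three together push back with 4 N per mm, so that 12 N presses them in 3 mm.
- small_carton: small white carton, 45 x 70 x 20 mm; leave alone. Origin under its middle.
- memo_pad: yellow memo pad, 76 x 76 x 11 mm; leave alone. Origin under its middle.
- usb_stick: white USB stick, 86 x 22 x 15 mm; leave alone. Origin under its middle.
- rubber_stamp: wooden rubber stamp, 29 x 55 mm, 73 mm high; leave alone. Origin under its middle.
Not all that is in view belongs to the job. Leave any orange look-alike of the part that bears chuck_sleeve alone.

How it is judged:
On the way, in this order (a step that is already met when the one before it is completed fails the run):
1. the chuck is tightened on the bit (value of joint chuck_sleeve above 1.12 rad and contact force between driver and bit above 4 N and angle between bit's own z axis and vertical below 0.12 rad), for 0.2 s.
2. both pegs of the rail are in the frame's sockets (distance between rail_left and frame_left below 0.006 m and distance between rail_right and frame_right below 0.006 m), for 0.2 s.
At the end, for the whole second after the job is handed in: Chuck sleeve past 1.12 rad, jaws biting on the upright bit (over 4 N); both joints of the rail closed (gap under 2.5 mm), the frame flat, and the fingers still on the rail press rail to frame with 5 to 22 N and frame to buffers with 3.5 to 18 N, all at rest through the last second (all of step 1 and distance between rail_left and frame_left below 0.005 m and distance between rail_right and frame_right below 0.005 m and x of rail_left in the frame of frame_left above -0.0025 m and x of rail_right in the frame of frame_right above -0.0025 m and angle between frame's own z axis and vertical below 0.05 rad and contact force between rail and frame between 5 and 22 N and contact force between frame and buffers between 3.5 and 18 N and contact force between the fingers and rail above 4 N and linear speed of each of rail, frame below 0.01 m/s); the arm keeps its last pose, push and grip.
It fails at once if a bystander on the desk was disturbed (distance of any of small_carton, memo_pad, usb_stick, rubber_stamp from where it was at the start of the episode above 0.03 m).
It also fails if it takes over 72 s, if anything falls off the work surface, if the arm or the gripper's body presses on something with over 40 N, if the wrist force passes 120 N, or if a joint passes its speed limit or range.

ROBOT

A 6-joint arm with a two-finger parallel gripper is mounted at the origin on a cart in front of the work surface, level with it; the furniture and walls round the work are solid. World frame = base frame: x ahead of the robot, y to its left, z up, the work surface at z = 0. Lengths are in m, angles in rad, forces in N, time in s.
With the tool pointing down it reaches from about 0.35 to 0.975 m from the base axis. Payload 4.9 kg.
Tool frame: the origin (TCP) lies at the very end of the fingers, on their centre line; the grasp point (between the pads) lies 19 mm behind it; z points along the fingers, y is the direction in which the jaws open and shut (so a half turn about z gives the same grasp; the last joint's range is limited). The gripper opens to 85 mm and grips with 20 to 120 N. Pads are 22 mm wide; open, the fingers measure 114 mm over their backs; the gripper's body (76 mm by 85 mm) begins 54 mm behind the grasp point. The pads swing forward as they close: fully open they stand 13 mm farther back than shut.
Start: joints at [-1.223, 0.053, 1.613, -0, 1.476, -0.119], TCP at [0.281, -0.558, 0.231] pointing down, gripper open.
Joint ranges: [-3.01, 3.01], [-1.01, 2.22], [0.06, 2.58], [-1.02, 4.17], [0.09, 2.62], [-3.14, 3.14]. Speed limits (rad/s): [2.57, 2.57, 3.14, 3.14, 3.14, 3.14].

INTERFACE

Orientations are given as a unit quaternion [w, x, y, z].
In Python, from plant import state, grab_frame, camera_model, job_done, search_frame, masks_of, place_of gives the robot as it stands.
- The arm moves only by the tool drive_tool, never from a script. Its argument "series" is a list of rows, each a list of 2 entries, a list of its own where there are three numbers: the shift along the world's x, y, z in m, then the turn, a rotation vector about the world's x, y, z in degrees. A call has 1 to 8 rows; each row is the pose to reach, as a shift and turn from the pose commanded when the call began; what a row does not reach only later rows make up. A row lasts 1/10 s, in which the tool goes at most 50 mm and 8.59 degrees, less where a joint would pass 70% of its speed; a pose out of reach is approached as far as the arm can. A call with a gripper value outside its range is refused whole. "fingers" is the closure, from -1 (fully open) to 1 (shut), so that 0 is half open, set as the call begins (left out, the last holds). The fingers move at their own pace and stop on an object; the grip force is fixed at half the most. Time passes only in rows, so rows that repeat a pose let the fingers close. It gives the time, the measured TCP pose, the force and the opening at its end, in the units of the state.
- state(): the state, without advancing time (a new reading comes with each control period).
- grab_frame(name): name is "scene" or "top"; returns the picture (400x640x3 uint8, red, green, blue); there is no depth.
- camera_model(name): a dict with "fovy" (degrees; the focal length in pixels is half the picture's height over the tangent of half this angle, whatever the lens; pixels are square), "cx", "cy" (the principal point, pixels), "rvec" (rotation vector, rad) and "tvec" (3), from world to camera coordinates, as OpenCV has them. Camera axes: x right, y down, z forward; pixel columns grow to the right and rows downward; lengths in m; the calibration is good to about 2 mm. A picture is of the moment at which its call begins. camera_model takes no time and is no camera call.
- job_done(): hands the job in, once; it reports no verdict.
Trained networks look in the newest picture that a camera, given by its name, has taken for a name from the list of things; names that differ only in an ending like _2 or _b are one class to them, and where a whole thing is asked for, a point or a joint stands for the part that bears it (a point fixed in the world has none). Each returns a list of dicts, best first, with "confidence" (0 to 1); they miss things now and then, are a little off and sometimes report something else, mostly with a low value. They report only what shows in the picture. A call takes as long as a camera call. They do not tell look-alikes from the thing itself.
- search_frame(camera, name): "location" ([x, y, z] in m, in world coordinates, good to about 4 mm: the middle of the surface that is visible of it).
- masks_of(camera, name): "pixels" (400x640 bool, what is visible of it).
- place_of(camera, name): "location" ([x, y, z] in m, in world coordinates, good to about 4 mm: a listed point, or the origin of a listed thing).
The state is a dict: "time": time; "joint_pos": joint angles; "joint_vel": joint speeds; "joint_efforts": joint torques, N m; "tool_pos": TCP position; "tool_rot": TCP orientation; "contact_force": force on the tool from outside, world axes, zero at the start; "ft_torque": the same for the moment, N m; "gripper_width": opening from 0.0 (shut) to 1.0 (fully open).
Only numpy, scipy, OpenCV 4.12 (cv2) and the standard library are available. Lean on these libraries where they do the work, as an engineer would, in place of code of your own. Each camera call takes 0.05 s, during which the arm holds its last target.

## Working session

There is one attempt and no reset: what is moved stays moved. The work goes in short steps, Python scripts to look and compute and a tool call to move; the robot and the scene stay as the last step left them, time stands still between calls to the robot, and variables do not carry over. Pictures are saved under pics/ and viewed, and the job is handed in when it is done.

Besides the shell and the picture viewer there is one more tool, called after "Emit:" by a JSON object that holds its "name" and its "arguments". drive_tool: Moves the arm, as the interface text tells. Its arguments: {"type":"object","properties":{"series":{"type":"array","items":{"type":"array"}},"fingers":{"type":"number"}},"required":["series"]}

```bash
ls; mkdir -p pics
python3 - <<'E'
from plant import *
import cv2,numpy as np
print(state())
for c in ("scene","top"):
    im=grab_frame(c); cv2.imwrite(f"pics/{c}0.png",im[:,:,::-1]); print(c,camera_model(c))
E
```

```text
pics
{'time': 0.0, 'joint_pos': array([-1.22297270e+00,  5.33660375e-02,  1.61429494e+00, -2.68087760e-05,
        1.47600522e+00, -1.19030749e-01]), 'joint_vel': array([ 0.00050008,  0.00131811,  0.00089205, -0.00214542,  0.0005845 ,
       -0.00098538]), 'joint_efforts': array([ 1.33271584e-03, -3.93684661e+01, -3.70177174e+01, -6.77214803e-05,
        7.02037913e-03,  8.62722629e-06]), 'tool_pos': array([ 0.28106135, -0.55753707,  0.23005677]), 'tool_rot': array([-1.02847193e-03,  9.72878537e-01,  2.31314239e-01, -1.31600127e-04]), 'contact_force': array([0.01107419, 0.21888233, 0.70246716]), 'ft_torque': array([-0.01680213, -0.01408143,  0.01006408]), 'gripper_width': 1.0009038993996868}
scene {'fovy': 50.73104915612799, 'cx': 318.80330206721555, 'cy': 195.52823510843243, 'rvec': array([ 0.76324727, -2.4566076 ,  1.26208346]), 'tvec': array([0.41413108, 0.26616028, 0.95044228])}
top {'fovy': 44.299052140106326, 'cx': 314.87138019240666, 'cy': 208.05919643182423, 'rvec': array([ 2.15977791, -2.06055845,  0.20953773]), 'tvec': array([-0.03193293,  0.54692929,  1.40366677])}
```

View pics/scene0.png

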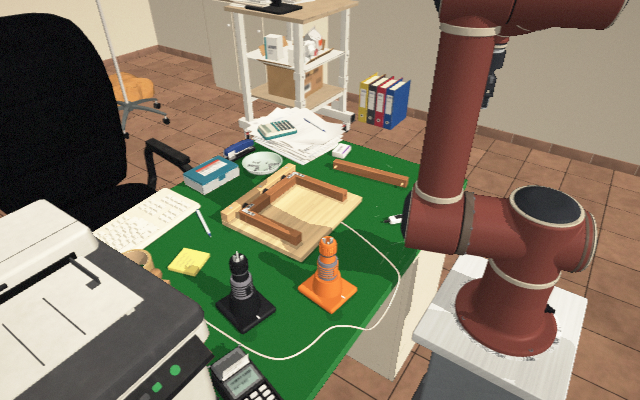

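View pics/top0.png

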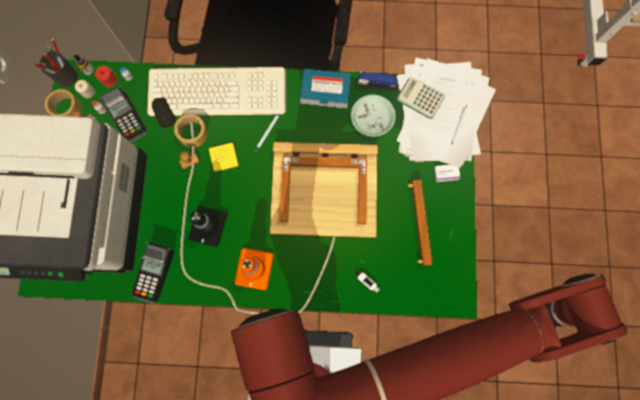

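```bash
cat > h.py <<'E'
from plant import *
import cv2,numpy as np
from scipy.spatial.transform import Rotation as R
def P(c):
    m=camera_model(c); f=200/np.tan(np.radians(m['fovy'])/2)
    K=np.array([[f,0,m['cx']],[0,f,m['cy']],[0,0,1]])
    return K,cv2.Rodrigues(m['rvec'])[0],m['tvec']
def proj(c,X):
    K,Rm,t=P(c); x=(np.atleast_2d(X)@Rm.T+t)@K.T; return x[:,:2]/x[:,2:]
def unproj(c,uv,z):
    K,Rm,t=P(c); d=Rm.T@np.linalg.solve(K,[uv[0],uv[1],1]); o=-Rm.T@t
    return o+d*(z-o[2])/d[2]
def tri(uvs):
    A=[];b=[]
    for c,uv in uvs:
        K,Rm,t=P(c); d=Rm.T@np.linalg.solve(K,[uv[0],uv[1],1]); d/=np.linalg.norm(d); o=-Rm.T@t
        M=np.eye(3)-np.outer(d,d); A.append(M); b.append(M@o)
    A=np.vstack(A);b=np.hstack(b); s=np.linalg.lstsq(A,b,rcond=None); return s[0],np.sqrt(s[1])
E
python3 - <<'E'
from h import *
for n in ["chuck_grip","bit","rail","rail_left","rail_right","frame","frame_left","frame_right","board"]:
    for c in ("scene","top"):
        for d in place_of(c,n)[:3]: print(n,c,round(d['confidence'],2),np.round(d['location'],4))
print(state()['time'])
E
```

```text
chuck_grip scene 0.96 [0.3708 0.1674 0.1497]
chuck_grip scene 0.94 [0.4907 0.3211 0.1519]
chuck_grip top 0.78 [0.3627 0.1644 0.1503]
chuck_grip top 0.21 [0.5142 0.0859 0.0318]
bit scene 0.51 [0.4915 0.3189 0.1416]
bit top 0.66 [ 0.5289 -0.3315 -0.0006]
rail scene 0.79 [ 0.5308 -0.3307 -0.0027]
rail top 0.95 [ 5.287e-01 -3.309e-01  2.000e-04]
rail top 0.52 [ 0.6158 -0.0306  0.0063]
rail top 0.43 [ 0.3457 -0.1695  0.0005]
rail_left scene 0.62 [ 0.414  -0.3314  0.0139]
rail_left top 0.79 [ 0.4123 -0.3345  0.0154]
rail_right scene 0.79 [ 0.6427 -0.2982  0.0143]
rail_right top 0.59 [ 0.6463 -0.3013  0.0173]
frame_left scene 0.95 [0.5088 0.0871 0.0308]
frame_left top 0.76 [0.5175 0.0884 0.0322]
frame_right scene 0.95 [ 0.5153 -0.1525  0.0307]
frame_right scene 0.54 [0.4924 0.3169 0.153 ]
frame_right top 0.87 [ 0.5134 -0.1473  0.0326]
board scene 0.87 [ 0.6194 -0.0338  0.0026]
board top 0.92 [ 0.6176 -0.0322 -0.0008]
1.0
```

Run:
```python
from h import *
a=cv2.imread("pics/scene0.png");b=cv2.imread("pics/top0.png")
c1=cv2.resize(a[230:335,205:365],None,fx=4,fy=4,interpolation=cv2.INTER_CUBIC)[:290*2]
c2=cv2.resize(b[195:295,180:280],None,fx=4,fy=4,interpolation=cv2.INTER_CUBIC)
cv2.imwrite("pics/c1.png",c1);cv2.imwrite("pics/c2.png",c2)
c3=cv2.resize(b[135:270,265:445],None,fx=4,fy=4,interpolation=cv2.INTER_CUBIC);cv2.imwrite("pics/c3.png",c3)
c4=cv2.resize(a[145:265,215:415],None,fx=4,fy=4,interpolation=cv2.INTER_CUBIC);cv2.imwrite("pics/c4.png",c4)
for dz in (0,.011,.03): print(dz,proj("scene",[.491,.320,.152+dz]),proj("top",[.491,.320,.152+dz]))
```

```text
0 [[235.84413278 260.58832644]] [[195.96030149 215.71075945]]
0.011 [[235.21471368 256.72557009]] [[195.00235566 214.95689348]]
0.03 [[234.10544864 249.91799047]] [[193.31114266 213.62597486]]
```

View pics/c1.png

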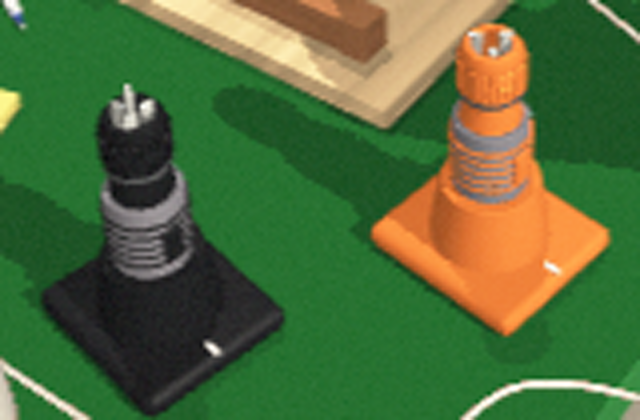

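View pics/c2.png

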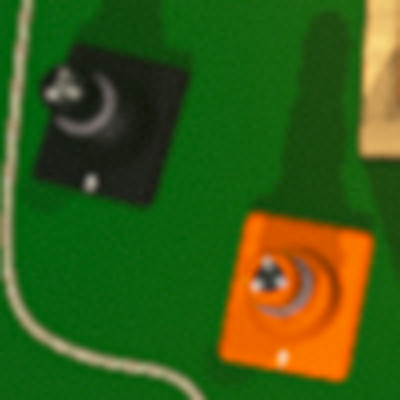

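View pics/c3.png

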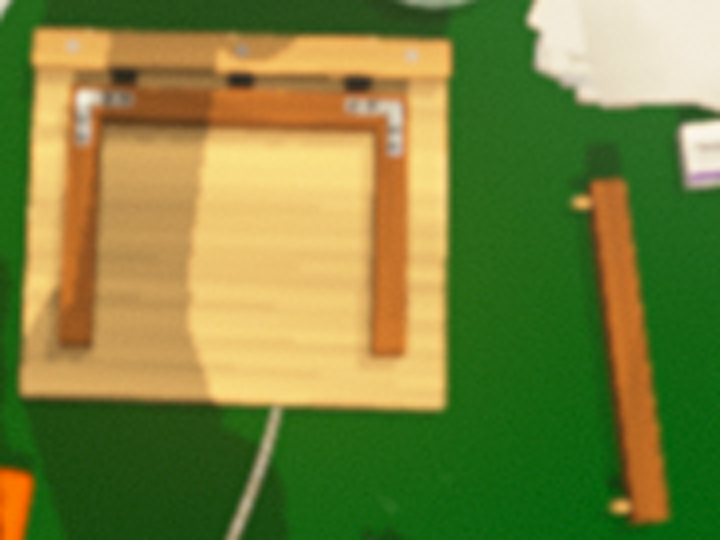

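View pics/c4.png

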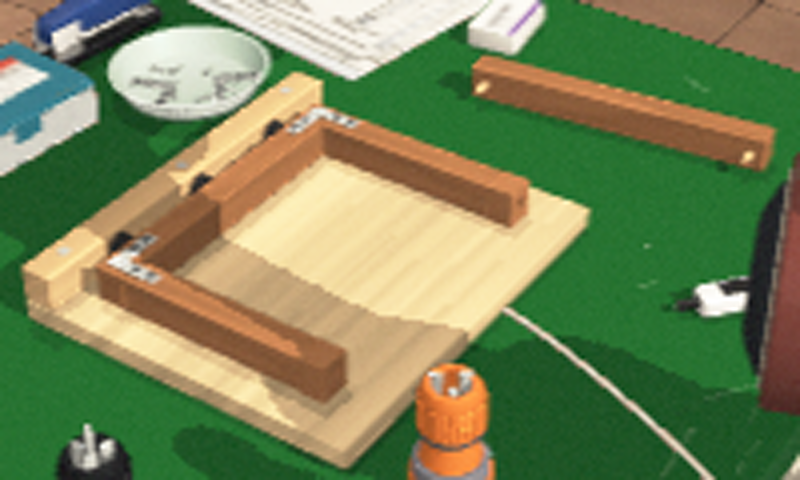

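Run:
```python
from h import *
T=lambda o,p:(o[0]+(p[0]+.5)/4-.5,o[1]+(p[1]+.5)/4-.5)
print("jaws",tri([("scene",T((205,230),(133,108))),("top",T((180,195),(63,90)))]))
print("tip",tri([("scene",T((205,230),(128,90))),("top",T((180,195),(57,82)))]))
o=(265,135)
L=lambda p,z:np.round(unproj("top",T(o,p),z),4)
zt=.048
print("frame L end corners",L((60,347),zt),L((91,348),zt),"R",L((371,355),zt),L((403,356),zt))
print("frame far corners",L((76,87),zt),L((408,98),zt))
print("board near corners",L((20,398),.018),L((445,409),.018))
zt=.03
print("rail corners",L((591,181),zt),L((625,179),zt),L((632,523),zt),L((667,520),zt))
# masks
for c in ("scene","top"):
    for n in ("chuck_sleeve","frame","rail"):
        for d in masks_of(c,n)[:2]:
            m=d['pixels'];ys,xs=np.nonzero(m);print(c,n,round(d['confidence'],2),xs.min(),xs.max(),ys.min(),ys.max(),xs.mean().round(1),ys.mean().round(1),m.sum())
            np.save(f"pics/m_{c}_{n}.npy",m) 
for d in place_of("top","chuck_grip")+place_of("top","bit")+search_frame("top","bit"): print(d)
```

```text
jaws (array([0.48483876, 0.31800413, 0.16498624]), array([0.00028351]))
tip (array([0.48708047, 0.31878192, 0.17727838]), array([0.00122047]))
frame L end corners [0.5042 0.0966 0.048 ] [0.5046 0.0736 0.048 ] R [ 0.509  -0.1343  0.048 ] [ 0.5094 -0.1581  0.048 ]
frame far corners [0.7061 0.0969 0.048 ] [ 0.7092 -0.1566  0.048 ]
board near corners [0.4691 0.1268 0.018 ] [ 0.4758 -0.1935  0.018 ]
rail corners [ 0.6552 -0.2998  0.03  ] [ 0.658  -0.3258  0.03  ] [ 0.3955 -0.3319  0.03  ] [ 0.3989 -0.3577  0.03  ]
scene chuck_sleeve 0.56 229 248 253 275 239.0 265.5 337
scene chuck_sleeve 0.49 319 336 236 257 327.2 247.7 275
scene frame 0.88 239 346 171 244 285.8 204.4 2202
scene rail 0.92 333 408 159 187 370.8 172.8 904
scene rail 0.54 215 275 253 333 243.2 298.1 2367
top chuck_sleeve 0.61 189 204 211 225 196.6 218.0 153
top chuck_sleeve 0.57 240 254 258 270 247.6 263.1 98
top frame 0.63 279 366 157 224 323.7 180.2 1801
top rail 0.94 409 431 180 265 420.7 223.0 886
top rail 0.16 279 366 157 223 324.0 179.3 1816
{'location': [0.3627, 0.1644, 0.1503], 'confidence': 0.78}
{'location': [0.5142, 0.0859, 0.0318], 'confidence': 0.21}
{'location': [0.5289, -0.3315, -0.0006], 'confidence': 0.66}
{'location': [0.5258, -0.3258, 0.0282], 'confidence': 0.31}
```

Emit:
{"name": "drive_tool", "arguments": {"series": [[[0.09,0.39,0.04],[0,0,66]],[[0.09,0.39,0.04],[0,0,66]],[[0.09,0.39,0.04],[0,0,66]],[[0.09,0.39,0.04],[0,0,66]],[[0.09,0.39,0.04],[0,0,66]],[[0.09,0.39,0.04],[0,0,66]],[[0.09,0.39,0.04],[0,0,66]],[[0.09,0.39,0.04],[0,0,66]]], "fingers": -1}}

```text
time: 2.25
tool_pos: [0.3707, -0.1685, 0.2715]
tool_rot: [0.001, 0.688, 0.725, 0.0]
contact_force: [1.4, 0.3, 0.7]
gripper_width: 1.002
```

Emit:
{"name": "drive_tool", "arguments": {"series": [[[0.095,0.39,0],[0,0,66]],[[0.095,0.39,0],[0,0,66]],[[0.095,0.39,0],[0,0,66]],[[0.095,0.39,0],[0,0,66]],[[0.095,0.39,0],[0,0,66]],[[0.095,0.39,0],[0,0,66]],[[0.095,0.39,0],[0,0,66]],[[0.095,0.39,0],[0,0,66]]]}}

```text
time: 3.05
tool_pos: [0.4655, 0.2207, 0.2714]
tool_rot: [0.0, 0.182, 0.983, 0.0]
contact_force: [1.6, -0.8, -0.2]
gripper_width: 1.0
```

Emit:
{"name": "drive_tool", "arguments": {"series": [[[0.021,0.097,0],[0,0,25]],[[0.021,0.097,0],[0,0,25]],[[0.021,0.097,0],[0,0,25]],[[0.021,0.097,0],[0,0,25]],[[0.021,0.097,0],[0,0,25]]]}}

```text
time: 3.55
tool_pos: [0.4863, 0.3151, 0.271]
tool_rot: [-0.0, -0.031, 1.0, -0.0]
contact_force: [0.3, 0.2, 0.2]
gripper_width: 1.001
```

Run:
```python
from h import *
s=state();print(s['time'],s['tool_pos'],s['tool_rot'],s['joint_pos'])
a=grab_frame("scene")[:,:,::-1];b=grab_frame("top")[:,:,::-1]
cv2.imwrite("pics/s1.png",cv2.resize(a[150:350,150:350],None,fx=3,fy=3,interpolation=cv2.INTER_CUBIC))
for c in("scene","top"):
  for n in ("chuck_grip","bit"):
    for d in place_of(c,n): print(c,n,d)
```

```text
3.55 [0.48634291 0.31508829 0.27101411] [-8.06169589e-05 -3.11914083e-02  9.99513416e-01 -1.41106636e-04] [ 4.46576392e-01 -7.55719696e-02  1.67425531e+00 -1.93224503e-04
  1.54317072e+00 -1.18660751e+00]
scene chuck_grip {'location': [0.3712, 0.1663, 0.1487], 'confidence': 0.94}
scene chuck_grip {'location': [0.4916, 0.3171, 0.1501], 'confidence': 0.84}
scene bit {'location': [0.4902, 0.3216, 0.1392], 'confidence': 0.6}
top chuck_grip {'location': [0.3648, 0.1639, 0.1509], 'confidence': 0.77}
top chuck_grip {'location': [0.4929, 0.3193, 0.1522], 'confidence': 0.56}
```

View pics/s1.png

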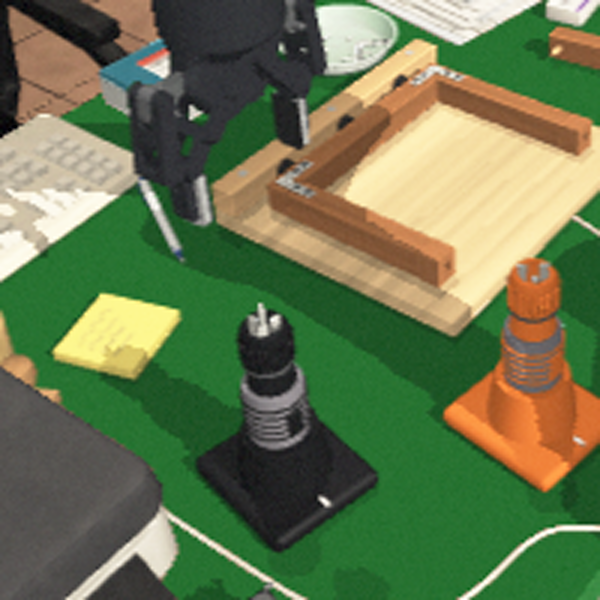

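Emit:
{"name": "drive_tool", "arguments": {"series": [[[0.002,0.002,-0.05],[0,0,0]],[[0.002,0.002,-0.09],[0,0,0]],[[0.002,0.002,-0.12],[0,0,0]],[[0.002,0.002,-0.134],[0,0,0]],[[0.002,0.002,-0.134],[0,0,0]],[[0.002,0.002,-0.134],[0,0,0]]]}}

```text
time: 4.45
tool_pos: [0.4894, 0.3177, 0.1388]
tool_rot: [0.001, -0.032, 0.999, 0.001]
contact_force: [1.1, 0.9, 0.4]
gripper_width: 1.002
```

Run:
```python
from h import *
s=state();print(s['time'],s['tool_pos'],s['contact_force'],s['joint_pos'])
a=grab_frame("scene")[:,:,::-1];b=grab_frame("top")[:,:,::-1]
cv2.imwrite("pics/s2.png",np.hstack([cv2.resize(a[200:300,185:285],None,fx=4,fy=4,interpolation=cv2.INTER_CUBIC),cv2.resize(b[165:265,150:250],None,fx=4,fy=4,interpolation=cv2.INTER_CUBIC)]))
```

```text
4.45 [0.48939612 0.31766913 0.1387881 ] [1.12682291 0.91135996 0.35496391] [ 4.48212887e-01  2.76426850e-02  1.79727042e+00  3.01683391e-05
  1.31425380e+00 -1.18756740e+00]
```

View pics/s2.png

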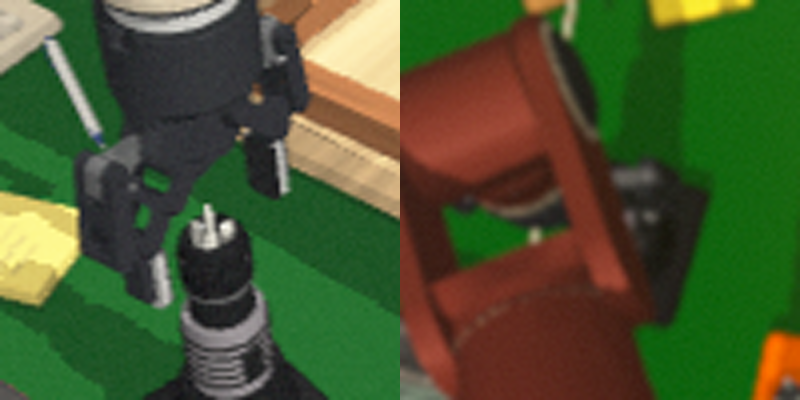

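Emit:
{"name": "drive_tool", "arguments": {"series": [[[0,0,-0.002],[0,0,0]],[[0,0,-0.002],[0,0,0]],[[0,0,-0.002],[0,0,0]],[[0,0,-0.002],[0,0,0]],[[0,0,-0.002],[0,0,0]],[[0,0,-0.002],[0,0,0]],[[0,0,-0.002],[0,0,0]],[[0,0,-0.002],[0,0,0]]], "fingers": 1}}

```text
time: 5.35
tool_pos: [0.4886, 0.3185, 0.1362]
tool_rot: [0.0, -0.033, 0.999, 0.001]
contact_force: [-3.5, 4.6, 5.5]
gripper_width: 0.412
```

Run:
```python
from h import *
s=state();print(s['time'],s['tool_pos'],s['contact_force'],s['ft_torque'],s['gripper_width'])
a=grab_frame("scene")[:,:,::-1]
cv2.imwrite("pics/s3.png",cv2.resize(a[200:300,185:285],None,fx=5,fy=5,interpolation=cv2.INTER_CUBIC))
```

```text
5.35 [0.4886148  0.31848509 0.13618205] [-3.54725432  4.59018192  5.53058253] [0.879077   0.4248633  0.10147783] 0.4119807231127761
```

View pics/s3.png

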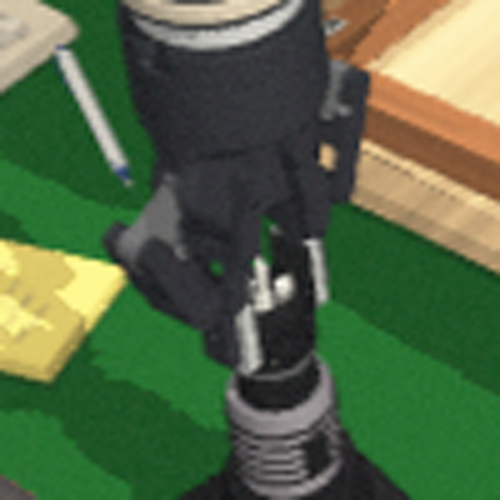

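Emit:
{"name": "drive_tool", "arguments": {"series": [[[0,0,0],[0,0,-4]],[[0,0,0],[0,0,-8]],[[0,0,0],[0,0,-12]],[[0,0,0],[0,0,-16]],[[0,0,0],[0,0,-20]]]}}

```text
time: 5.9
tool_pos: [0.4886, 0.3185, 0.1362]
tool_rot: [0.0, 0.143, 0.99, 0.001]
contact_force: [-3.0, 4.6, 5.7]
gripper_width: 0.413
```

Run:
```python
from h import *
s=state();print(s['time'],s['tool_pos'],s['contact_force'],s['ft_torque'],s['gripper_width'])
```

```text
5.9 [0.48863496 0.31852304 0.13620681] [-3.00867672  4.56019497  5.7197487 ] [0.85354857 0.42357308 0.18810471] 0.41267853795398873
```

Emit:
{"name": "drive_tool", "arguments": {"series": [[[0,0,0],[0,0,-5]],[[0,0,0],[0,0,-10]],[[0,0,0],[0,0,-15]],[[0,0,0],[0,0,-20]],[[0,0,0],[0,0,-25]],[[0,0,0],[0,0,-30]],[[0,0,0],[0,0,-30]]]}}

```text
time: 6.6
tool_pos: [0.4887, 0.3185, 0.1362]
tool_rot: [-0.0, 0.393, 0.919, 0.001]
contact_force: [-3.1, 4.5, 4.9]
gripper_width: 0.408
```

Run:
```python
from h import *
s=state();print(s['time'],s['tool_rot'],s['tool_pos'],s['contact_force'],s['ft_torque'],s['joint_efforts'],s['gripper_width'])
```

```text
6.6 [-2.03332682e-05  3.93427287e-01  9.19354678e-01  1.39467256e-03] [0.48866138 0.31854422 0.13617021] [-3.07276274  4.47548311  4.94096035] [ 0.89882574  0.28013842 -0.13935935] [ -3.2091026  -33.28193665 -32.07017899  -1.53227594   0.05351656
   0.1872904 ] 0.407792162143648
```

Emit:
{"name": "drive_tool", "arguments": {"series": [[[0,0,0],[0,0,-2.5]],[[0,0,0],[0,0,-5]],[[0,0,0],[0,0,-5]]]}}

```text
time: 6.9
tool_pos: [0.4887, 0.3186, 0.1362]
tool_rot: [-0.0, 0.433, 0.902, 0.001]
contact_force: [-1.4, 5.7, 5.1]
gripper_width: 0.413
```

```bash
cat > st.py <<'E'
from h import *
s=state();q=s['tool_rot'];yaw=np.degrees(2*np.arctan2(q[2],q[1]))
print(s['time'],"yaw",yaw.round(2),s['tool_pos'].round(4),s['contact_force'].round(2),s['ft_torque'].round(3),"e6",s['joint_efforts'][5].round(3),s['gripper_width'].round(3))
E
python3 st.py
```

```text
Traceback (most recent call last):
  File "st.py", line 3, in <module>
    print(s['time'],"yaw",yaw.round(2),s['tool_pos'].round(4),s['contact_force'].round(2),s['ft_torque'].round(3),"e6",s['joint_efforts'][5].round(3),s['gripper_width'].round(3))
                                                                                                                                                      ^^^^^^^^^^^^^^^^^^^^^^^^
AttributeError: 'float' object has no attribute 'round'
```

Emit:
{"name": "drive_tool", "arguments": {"series": [[[0,0,0],[0,0,-2.5]],[[0,0,0],[0,0,-5]],[[0,0,0],[0,0,-5]]]}}

```text
time: 7.2
tool_pos: [0.4887, 0.3186, 0.1362]
tool_rot: [-0.0, 0.472, 0.882, 0.001]
contact_force: [-2.3, 5.3, 5.1]
gripper_width: 0.412
```

```bash
python3 st.py
```

```text
Traceback (most recent call last):
  File "st.py", line 3, in <module>
    print(s['time'],"yaw",yaw.round(2),s['tool_pos'].round(4),s['contact_force'].round(2),s['ft_torque'].round(3),"e6",s['joint_efforts'][5].round(3),s['gripper_width'].round(3))
                                                                                                                                                      ^^^^^^^^^^^^^^^^^^^^^^^^
AttributeError: 'float' object has no attribute 'round'
```

```bash
sed -i "s/s\['gripper_width'\].round(3)/s['gripper_width']/" st.py; python3 st.py
```

```text
7.2 yaw 123.73 [0.4887 0.3186 0.1362] [-2.3   5.25  5.08] [ 0.935  0.359 -0.003] e6 0.148 0.4115604500498384
```

Emit:
{"name": "drive_tool", "arguments": {"series": [[[0,0,0],[0,0,-2.5]],[[0,0,0],[0,0,-5]],[[0,0,0],[0,0,-5]]]}}

```text
time: 7.5
tool_pos: [0.4887, 0.3186, 0.1362]
tool_rot: [-0.0, 0.51, 0.86, 0.001]
contact_force: [-2.4, 5.0, 4.4]
gripper_width: 0.412
```

```bash
python3 st.py
```

```text
7.5 yaw 118.74 [0.4887 0.3186 0.1362] [-2.43  5.02  4.4 ] [0.885 0.297 0.061] e6 0.196 0.41192348746195373
```

Emit:
{"name": "drive_tool", "arguments": {"series": [[[0,0,0],[0,0,-2]],[[0,0,0],[0,0,-3]],[[0,0,0],[0,0,-3]]]}}

```text
time: 7.8
tool_pos: [0.4887, 0.3186, 0.1362]
tool_rot: [-0.0, 0.532, 0.847, 0.001]
contact_force: [-2.8, 6.0, 5.3]
gripper_width: 0.413
```

```bash
python3 st.py
```

```text
7.8 yaw 115.78 [0.4887 0.3186 0.1362] [-2.79  5.97  5.26] [0.873 0.29  0.161] e6 0.257 0.4131111010009569
```

Emit:
{"name": "drive_tool", "arguments": {"series": [[[0,0,0],[0,0,-2]],[[0,0,0],[0,0,-3]],[[0,0,0],[0,0,-3]]]}}

```text
time: 8.1
tool_pos: [0.4887, 0.3185, 0.1362]
tool_rot: [0.0, 0.553, 0.833, 0.001]
contact_force: [-2.2, 6.0, 6.0]
gripper_width: 0.413
```

```bash
python3 st.py
python3 - <<'E'
from h import *
a=grab_frame("scene")[:,:,::-1]
cv2.imwrite("pics/s4.png",cv2.resize(a[220:280,200:280],None,fx=8,fy=8,interpolation=cv2.INTER_CUBIC))
E
```

```text
8.1 yaw 112.92 [0.4887 0.3185 0.1362] [-2.18  5.99  6.  ] [0.842 0.241 0.989] e6 1.043 0.4127379166782278
```

View pics/s4.png

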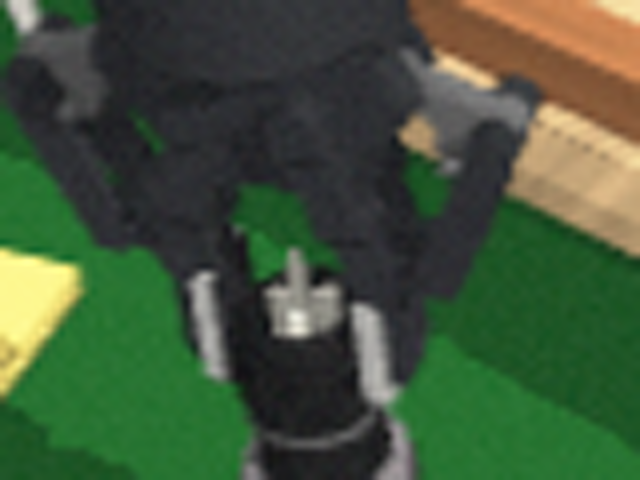

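Emit:
{"name": "drive_tool", "arguments": {"series": [[[0,0,0],[0,0,0]],[[0,0,0],[0,0,0]],[[0,0,0],[0,0,0]],[[0,0,0],[0,0,0]],[[0,0,0],[0,0,0]],[[0,0,0],[0,0,0]]], "fingers": -1}}

```text
time: 8.75
tool_pos: [0.4885, 0.3172, 0.135]
tool_rot: [0.0, 0.554, 0.833, -0.0]
contact_force: [-0.2, 0.1, 1.0]
gripper_width: 1.003
```

Emit:
{"name": "drive_tool", "arguments": {"series": [[[0,0,0.02],[0,0,0]],[[0,0,0.06],[0,0,0]],[[0,0,0.11],[0,0,0]],[[0,0,0.14],[0,0,0]],[[0,0,0.14],[0,0,0]]]}}

```text
time: 9.25
tool_pos: [0.4909, 0.3185, 0.2824]
tool_rot: [0.003, 0.554, 0.833, 0.005]
contact_force: [-0.6, -0.4, 1.1]
gripper_width: 0.998
```

```bash
python3 st.py
python3 - <<'E'
from h import *
print(state()['joint_pos'])
a=grab_frame("scene")[:,:,::-1]
cv2.imwrite("pics/s5.png",cv2.resize(a[220:280,200:280],None,fx=8,fy=8,interpolation=cv2.INTER_CUBIC))
E
```

```text
9.25 yaw 112.74 [0.4909 0.3185 0.2824] [-0.6  -0.42  1.06] [-0.02  -0.021  0.006] e6 -0.0 0.9984307613355445
[ 4.48431392e-01 -7.45755782e-02  1.65458828e+00 -7.03167765e-05
  1.54986855e+00  5.15206891e-02]
```

View pics/s5.png

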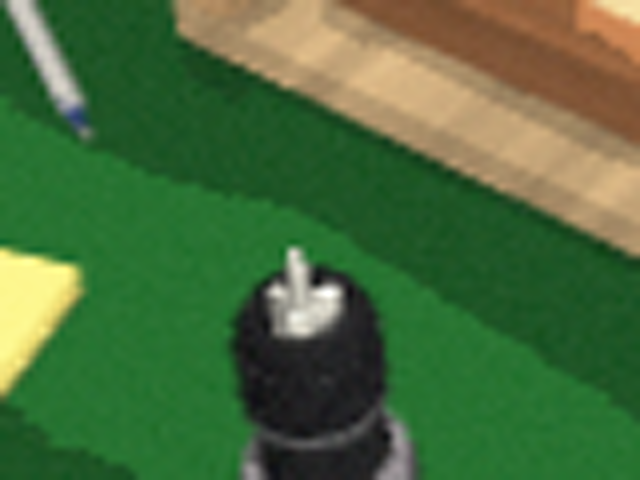

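Emit:
{"name": "drive_tool", "arguments": {"series": [[[0.024,-0.39,0],[0,0,66]],[[0.024,-0.39,0],[0,0,66]],[[0.024,-0.39,0],[0,0,66]],[[0.024,-0.39,0],[0,0,66]],[[0.024,-0.39,0],[0,0,66]],[[0.024,-0.39,0],[0,0,66]],[[0.024,-0.39,0],[0,0,66]],[[0.024,-0.39,0],[0,0,66]]]}}

```text
time: 10.1
tool_pos: [0.51, -0.0445, 0.2727]
tool_rot: [-0.002, 0.043, 0.999, 0.0]
contact_force: [0.7, -0.3, -0.7]
gripper_width: 1.0
```

Emit:
{"name": "drive_tool", "arguments": {"series": [[[0.016,-0.258,-0.1],[0,0,8.3]],[[0.016,-0.258,-0.1],[0,0,8.3]],[[0.016,-0.258,-0.1],[0,0,8.3]],[[0.016,-0.258,-0.1],[0,0,8.3]],[[0.016,-0.258,-0.1],[0,0,8.3]],[[0.016,-0.258,-0.1],[0,0,8.3]],[[0.016,-0.258,-0.1],[0,0,8.3]],[[0.016,-0.258,-0.1],[0,0,8.3]]]}}

```text
time: 10.9
tool_pos: [0.526, -0.3004, 0.1728]
tool_rot: [-0.002, -0.026, 1.0, 0.001]
contact_force: [-0.5, -0.3, 0.7]
gripper_width: 1.0
```

```bash
python3 st.py
python3 - <<'E'
from h import *
print(state()['joint_pos'])
a=grab_frame("scene")[:,:,::-1]
cv2.imwrite("pics/s6.png",cv2.resize(a[100:250,210:430],None,fx=3.5,fy=3.5,interpolation=cv2.INTER_CUBIC))
b=grab_frame("top")[:,:,::-1]
cv2.imwrite("pics/t6.png",cv2.resize(b[135:275,265:465],None,fx=4,fy=4,interpolation=cv2.INTER_CUBIC))
E
```

```text
10.9 yaw 182.98 [ 0.526  -0.3004  0.1728] [-0.46 -0.31  0.67] [-0.001 -0.045  0.014] e6 -0.009 1.0002842675048402
[-6.41812847e-01  5.24334466e-02  1.71246467e+00  4.23153797e-04
  1.38090916e+00 -2.26464261e+00]
```

View pics/s6.png

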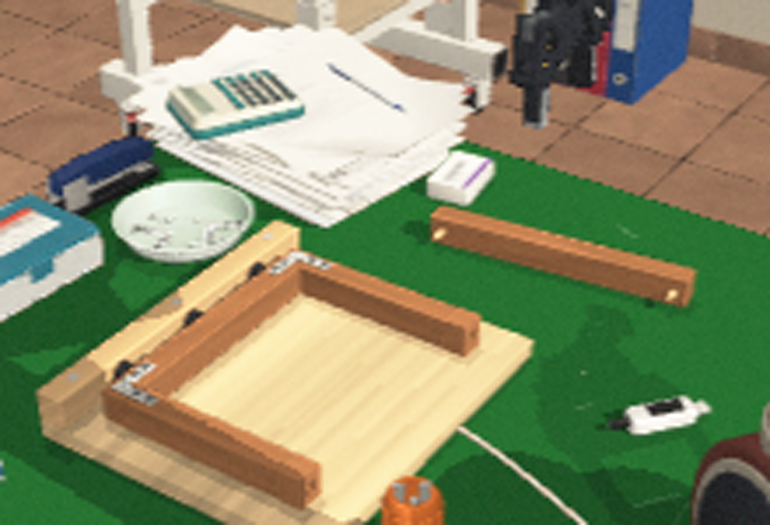

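View pics/t6.png

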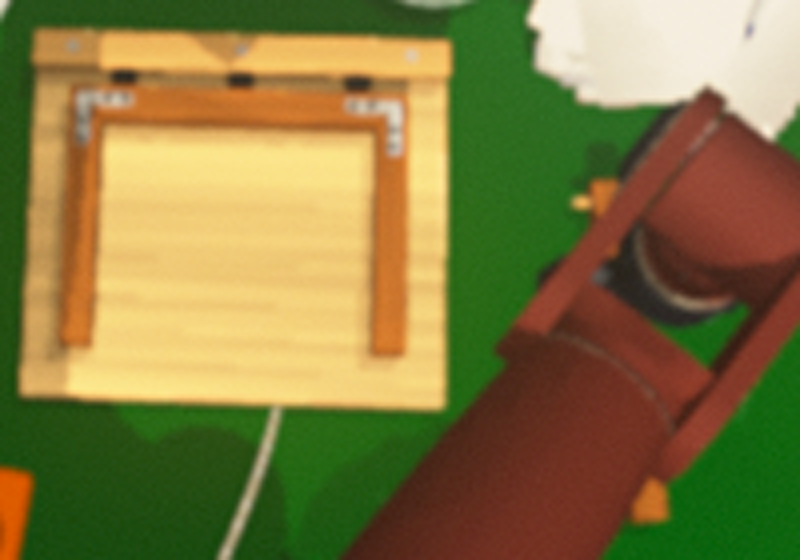

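Emit:
{"name": "drive_tool", "arguments": {"series": [[[0.002,-0.03,-0.03],[0,0,4]],[[0.002,-0.03,-0.08],[0,0,4]],[[0.002,-0.03,-0.11],[0,0,4]],[[0.002,-0.03,-0.11],[0,0,4]],[[0.002,-0.03,-0.11],[0,0,4]]]}}

```text
time: 11.5
tool_pos: [0.5296, -0.33, 0.0659]
tool_rot: [0.0, -0.062, 0.998, -0.0]
contact_force: [0.1, -0.0, 1.0]
gripper_width: 0.997
```

```bash
python3 st.py
python3 - <<'E'
from h import *
print(state()['joint_pos'])
a=grab_frame("scene")[:,:,::-1]
cv2.imwrite("pics/s7.png",cv2.resize(a[120:220,310:430],None,fx=6,fy=6,interpolation=cv2.INTER_CUBIC))
E
```

```text
11.5 yaw 187.12 [ 0.5296 -0.33    0.0659] [ 0.13 -0.02  1.03] [-0.01  -0.015  0.071] e6 0.001 0.9965041213802148
[-6.76405534e-01  2.02471838e-01  1.73924333e+00  9.48884826e-05
  1.19950626e+00 -2.37151579e+00]
```

View pics/s7.png

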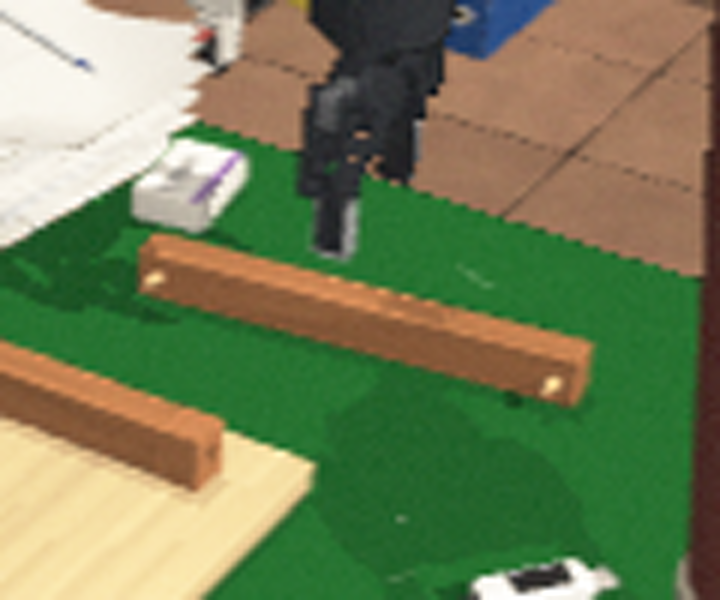

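Emit:
{"name": "drive_tool", "arguments": {"series": [[[0,0,-0.03],[0,0,0]],[[0,0,-0.05],[0,0,0]],[[0,0,-0.06],[0,0,0]],[[0,0,-0.06],[0,0,0]],[[0,0,-0.06],[0,0,0]]]}}

```text
time: 12.05
tool_pos: [0.5304, -0.3317, 0.0073]
tool_rot: [0.001, -0.062, 0.998, -0.001]
contact_force: [-0.5, -0.5, 0.4]
gripper_width: 0.998
```

```bash
python3 st.py
python3 - <<'E'
from h import *
print(state()['joint_pos'])
a=grab_frame("scene")[:,:,::-1]
cv2.imwrite("pics/s8.png",cv2.resize(a[120:220,310:430],None,fx=6,fy=6,interpolation=cv2.INTER_CUBIC))
E
```

```text
12.05 yaw 187.05 [ 0.5304 -0.3317  0.0073] [-0.52 -0.51  0.43] [ 0.019 -0.035  0.043] e6 0.0 0.9981108286917199
[-6.77732346e-01  2.83307639e-01  1.75568381e+00 -1.11425582e-05
  1.09927158e+00 -2.37164251e+00]
```

View pics/s8.png

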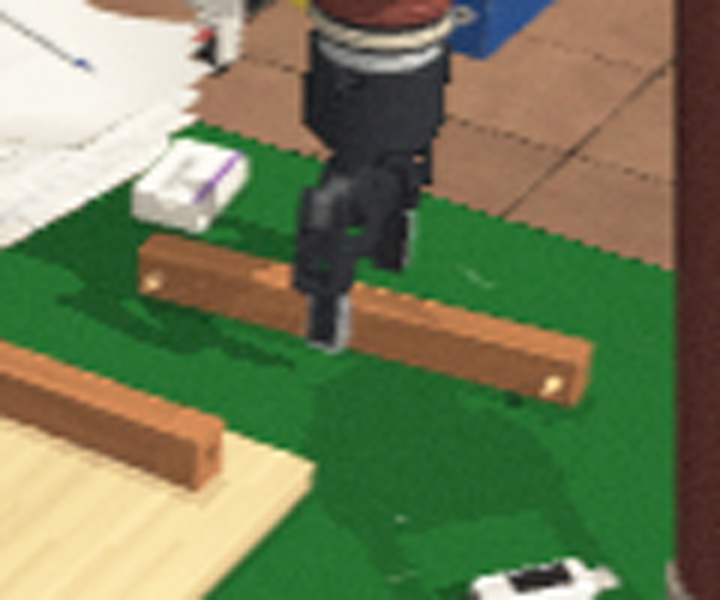

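Emit:
{"name": "drive_tool", "arguments": {"series": [[[0,0,-0.003],[0,0,0]],[[0,0,-0.003],[0,0,0]],[[0,0,-0.003],[0,0,0]],[[0,0,-0.003],[0,0,0]],[[0,0,-0.003],[0,0,0]],[[0,0,-0.003],[0,0,0]],[[0,0,-0.003],[0,0,0]],[[0,0,-0.003],[0,0,0]]], "fingers": 1}}

```text
time: 12.9
tool_pos: [0.5293, -0.3311, 0.0024]
tool_rot: [0.0, -0.061, 0.998, -0.0]
contact_force: [0.8, 0.7, 1.9]
gripper_width: 0.28
```

```bash
python3 st.py
```

```text
12.9 yaw 187.04 [ 0.5293 -0.3311  0.0024] [0.85 0.75 1.92] [-0.015 -0.022  0.033] e6 -0.003 0.2802530720960344
```

Emit:
{"name": "drive_tool", "arguments": {"series": [[[0,0,0.04],[0,0,0]],[[0,0,0.08],[0,0,0]],[[-0.08,0.03,0.08],[0,0,-8]],[[-0.08,0.06,0.08],[0,0,-16]],[[-0.08,0.1,0.08],[0,0,-24]],[[-0.08,0.13,0.08],[0,0,-32]],[[-0.08,0.16,0.08],[0,0,-40]],[[-0.08,0.2,0.08],[0,0,-48]]]}}

```text
time: 13.7
tool_pos: [0.4485, -0.13, 0.0817]
tool_rot: [-0.0, 0.353, 0.936, -0.0]
contact_force: [-0.2, 0.1, -0.6]
gripper_width: 0.281
```

```bash
python3 st.py
```

```text
13.7 yaw 138.62 [ 0.4485 -0.13    0.0817] [-0.22  0.15 -0.6 ] [ 0.006 -0.083 -0.024] e6 -1.854 0.2814064349454435
```

Emit:
{"name": "drive_tool", "arguments": {"series": [[[0,0.02,0],[0,0,-8]],[[0,0.04,0],[0,0,-16]],[[0,0.06,0],[0,0,-24]],[[0,0.08,0],[0,0,-32]],[[0,0.1,0],[0,0,-40]],[[0,0.1,0],[0,0,-47.4]],[[0,0.1,0],[0,0,-47.4]],[[0,0.1,0],[0,0,-47.4]]]}}

```text
time: 14.5
tool_pos: [0.4487, -0.0309, 0.0817]
tool_rot: [-0.0, 0.696, 0.718, -0.0]
contact_force: [0.2, -0.2, -1.0]
gripper_width: 0.283
```

```bash
python3 st.py
python3 - <<'E'
from h import *
a=grab_frame("scene")[:,:,::-1];b=grab_frame("top")[:,:,::-1]
cv2.imwrite("pics/sa.png",a);cv2.imwrite("pics/ta.png",b)
cv2.imwrite("pics/s9.png",cv2.resize(a[140:290,215:415],None,fx=4,fy=4,interpolation=cv2.INTER_CUBIC))
cv2.imwrite("pics/t9.png",cv2.resize(b[140:265,250:410],None,fx=5,fy=5,interpolation=cv2.INTER_CUBIC)[:600])
for c in("scene","top"):
  for n in ("rail_left","rail_right","frame_left","frame_right"):
    for d in place_of(c,n)[:2]: print(c,n,d)
E
```

```text
14.5 yaw 91.79 [ 0.4487 -0.0309  0.0817] [ 0.2  -0.19 -0.95] [ 0.055  0.008 -0.014] e6 0.03 0.28251553080118363
scene rail_left {'location': [0.4593, 0.0864, 0.093], 'confidence': 0.74}
scene rail_right {'location': [0.4651, -0.1488, 0.0905], 'confidence': 0.82}
scene rail_right {'location': [0.3438, -0.171, 0.0005], 'confidence': 0.59}
scene frame_left {'location': [0.5076, 0.0885, 0.0317], 'confidence': 0.86}
scene frame_right {'location': [0.5175, -0.1513, 0.0311], 'confidence': 0.86}
scene frame_right {'location': [0.4482, -0.0316, 0.0775], 'confidence': 0.49}
top rail_left {'location': [0.4626, 0.0885, 0.0942], 'confidence': 0.79}
top rail_right {'location': [0.4643, -0.1474, 0.0947], 'confidence': 0.83}
top rail_right {'location': [0.459, 0.0861, 0.0908], 'confidence': 0.23}
top frame_left {'location': [0.5149, 0.0873, 0.0313], 'confidence': 0.9}
top frame_right {'location': [0.5126, -0.1477, 0.0326], 'confidence': 0.89}
```

View pics/s9.png

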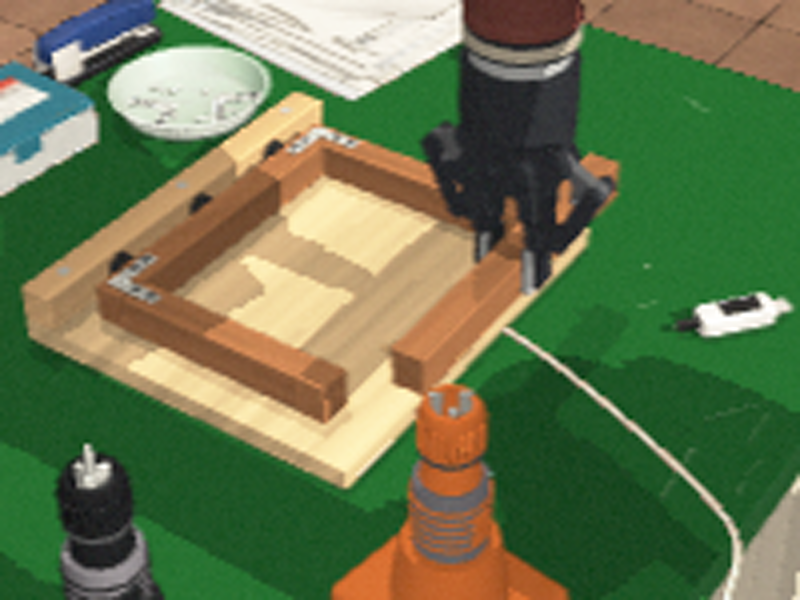

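View pics/t9.png

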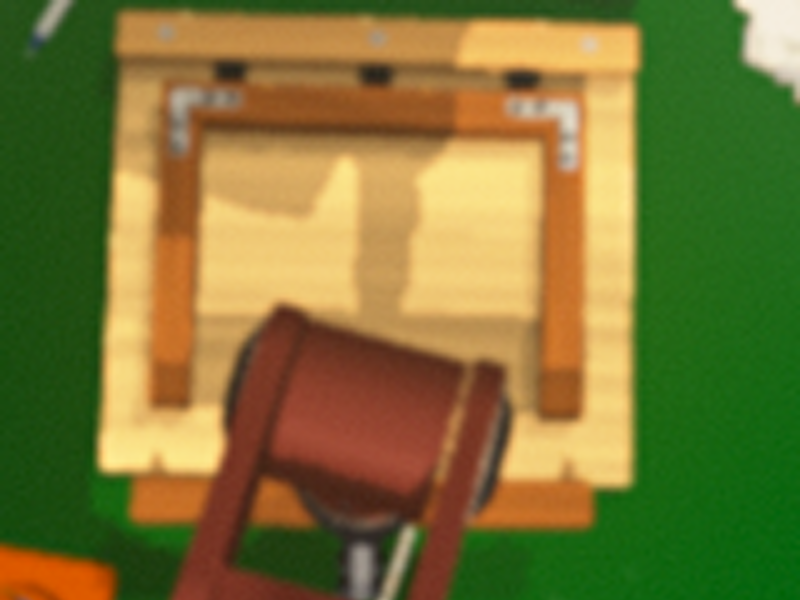

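Emit:
{"name": "drive_tool", "arguments": {"series": [[[0,0,-0.03],[0,0,0]],[[0,0,-0.055],[0,0,0]],[[0,0,-0.06],[0,0,0]],[[0,0,-0.06],[0,0,0]],[[0,0,-0.06],[0,0,0]]]}}

```text
time: 15.5
tool_pos: [0.4501, -0.0311, 0.0233]
tool_rot: [0.001, 0.697, 0.717, 0.0]
contact_force: [0.3, -0.1, -0.2]
gripper_width: 0.282
```

```bash
python3 st.py
python3 - <<'E'
from h import *
a=grab_frame("scene")[:,:,::-1];b=grab_frame("top")[:,:,::-1]
cv2.imwrite("pics/sb.png",a);cv2.imwrite("pics/tb.png",b)
cv2.imwrite("pics/s10.png",cv2.resize(a[170:260,270:380],None,fx=7,fy=7,interpolation=cv2.INTER_CUBIC)[:600])
cv2.imwrite("pics/t10.png",cv2.resize(b[200:255,265:385],None,fx=6,fy=6,interpolation=cv2.INTER_CUBIC))
for c in("scene","top"):
  for n in ("rail_left","rail_right","frame_left","frame_right"):
    for d in place_of(c,n)[:1]: print(c,n,d)
E
```

```text
15.5 yaw 91.64 [ 0.4501 -0.0311  0.0233] [ 0.28 -0.11 -0.15] [0.02  0.008 0.059] e6 -0.0 0.2823791397124184
scene rail_left {'location': [0.4594, 0.0895, 0.0362], 'confidence': 0.55}
scene rail_right {'location': [0.4663, -0.1441, 0.0368], 'confidence': 0.61}
scene frame_left {'location': [0.5083, 0.0869, 0.0323], 'confidence': 0.67}
top rail_left {'location': [0.46, 0.0847, 0.0369], 'confidence': 0.66}
top rail_right {'location': [0.5124, -0.1487, 0.0309], 'confidence': 0.74}
top frame_left {'location': [0.516, 0.0874, 0.0336], 'confidence': 0.82}
top frame_right {'location': [0.5137, -0.1472, 0.0332], 'confidence': 0.81}
```

View pics/s10.png

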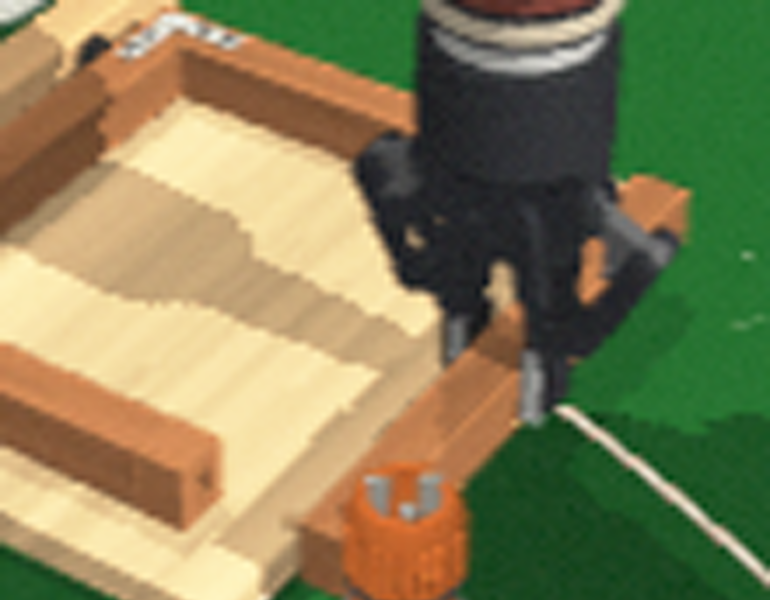

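View pics/t10.png

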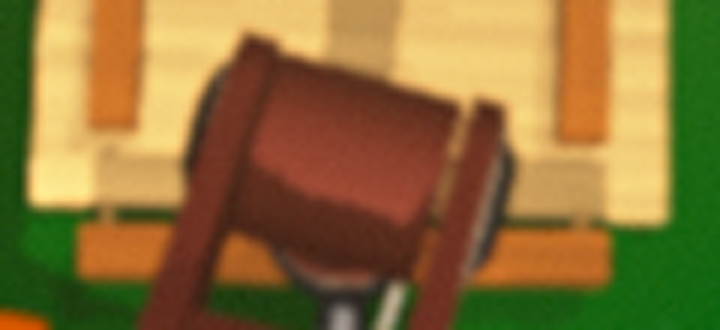

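```bash
cat > edges.py <<'E'
from h import *
import sys
b=cv2.imread(sys.argv[1]).astype(float)
def cross(p,x0):
    lo,hi=np.mean(p[:3]),np.mean(p[-3:]); m=(lo+hi)/2; s=np.sign(hi-lo)
    i=np.nonzero(s*(p-m)>0)[0]; i=i[0]; return x0+i-1+(m-p[i-1])/(p[i]-p[i-1])
def fit(pts,z):
    W=np.array([unproj("top",p,z)[:2] for p in pts]);return W
def vedge(rows,x0,x1,ch):   # edge at col per row
    return [(cross(ch[r,x0:x1],x0),r) for r in rows]
def hedge(cols,y0,y1,ch):
    return [(c,cross(ch[y0:y1,c],y0)) for c in cols]
G=b[:,:,1]; RG=b[:,:,2]-b[:,:,1]
E
cat > e1.py <<'E'
import sys; exec(open('edges.py').read())
zr=float(sys.argv[2])
def rep(n,W,ax):
    # fit line along other axis, report mean & slope
    o=1-ax; s,i=np.polyfit(W[:,o],W[:,ax],1); r=W[:,ax]-(s*W[:,o]+i); print(n,"mean",W.mean(0).round(4),"slope",s.round(4),"rms",r.std().round(5))
    return s,i
rep("frame L outer",fit(vedge(range(170,218),274,286,RG),.048),1)
rep("frame L inner",fit(vedge(range(170,218),282,294,RG),.048),1)
rep("frame R inner",fit(vedge(range(170,218),351,363,RG),.048),1)
rep("frame R outer",fit(vedge(range(170,218),360,372,RG),.048),1)
rep("board L",fit(vedge(range(170,228),264,276,G),.018),1)
rep("board R",fit(vedge(range(170,230),369,384,G),.018),1)
rep("frame endL",fit(hedge(range(281,287),215,228,RG),.048),0)
rep("frame endR",fit(hedge(range(359,365),217,230,RG),.048),0)
E
python3 e1.py pics/ta.png .048; python3 e1.py pics/tb.png .05
```

```text
frame L outer mean [0.5895 0.1013] slope 0.0374 rms 0.00301
frame L inner mean [0.5907 0.0748] slope 0.0235 rms 0.0027
frame R inner mean [ 0.6005 -0.1334] slope 0.0361 rms 0.0013
frame R outer mean [ 0.6016 -0.158 ] slope 0.0616 rms 0.00391
board L mean [0.5797 0.1292] slope 0.016 rms 0.00051
board R mean [ 0.5916 -0.1914] slope 0.0073 rms 0.00055
frame endL mean [0.5061 0.0852] slope -0.0407 rms 0.0002
frame endR mean [ 0.5095 -0.1466] slope -0.0671 rms 0.00025Traceback (most recent call last):
  File "e1.py", line 7, in <module>
    rep("frame L outer",fit(vedge(range(170,218),274,286,RG),.048),1)
                            ~~~~~^^^^^^^^^^^^^^^^^^^^^^^^^^^
  File "<string>", line 10, in vedge
  File "<string>", line 6, in cross
IndexError: index 0 is out of bounds for axis 0 with size 0
```

Run:
```python
from h import *
b=cv2.imread("pics/tb.png")
c=np.hstack([b[208:250,272:296],b[208:250,350:374]])
cv2.imwrite("pics/t11.png",cv2.resize(c,None,fx=14,fy=14,interpolation=cv2.INTER_NEAREST))
T=lambda p:(265+(p[0]+.5)/6-.5,200+(p[1]+.5)/6-.5)
for n,p,z in [("rail L far",(77,228),.0505),("rail L near",(77,278),.0505),("rail R far",(611,232),.0505),("rail R near",(611,285),.0505),("fr LO",(90,128),.048),("fr LI",(137,130),.048),("fr RI",(560,141),.048),("fr RO",(608,143),.048)]:
    print(n,unproj("top",T(p),z).round(4))
```

```text
rail L far [0.4551 0.0999 0.0505]
rail L near [0.4304 0.0984 0.0505]
rail R far [ 0.4654 -0.162   0.0505]
rail R near [ 0.4393 -0.1627  0.0505]
fr LO [0.5056 0.0968 0.048 ]
fr LI [0.5057 0.0735 0.048 ]
fr RI [ 0.51   -0.1359  0.048 ]
fr RO [ 0.5101 -0.1596  0.048 ]
```

View pics/t11.png

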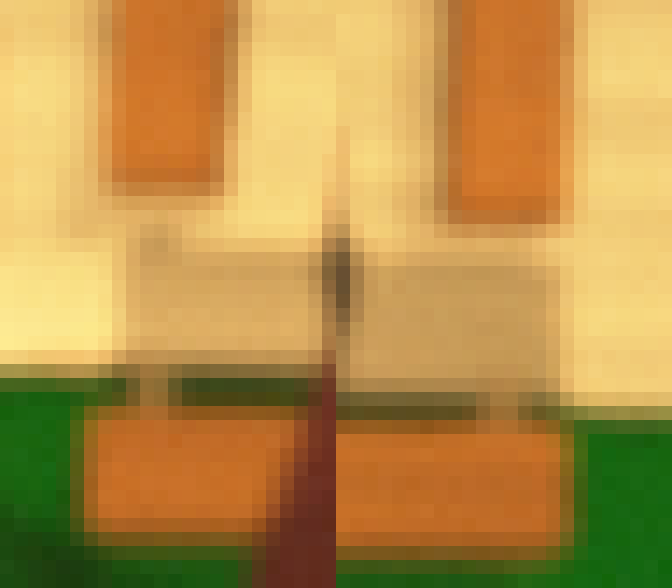

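Emit:
{"name": "drive_tool", "arguments": {"series": [[[0.012,-0.001,0],[0,0,-0.7]],[[0.024,-0.001,-0.001],[0,0,-0.7]],[[0.024,-0.001,-0.001],[0,0,-0.7]],[[0.024,-0.001,-0.001],[0,0,-0.7]],[[0.024,-0.001,-0.001],[0,0,-0.7]]]}}

```text
time: 16.5
tool_pos: [0.4724, -0.0317, 0.0208]
tool_rot: [-0.0, 0.701, 0.713, -0.0]
contact_force: [-0.7, -1.1, -0.9]
gripper_width: 0.281
```

```bash
python3 st.py
python3 - <<'E'
from h import *
a=grab_frame("scene")[:,:,::-1];b=grab_frame("top")[:,:,::-1]
cv2.imwrite("pics/sc.png",a);cv2.imwrite("pics/tc.png",b)
c=np.hstack([b[208:250,272:296],b[208:250,350:374]])
cv2.imwrite("pics/t12.png",cv2.resize(c,None,fx=14,fy=14,interpolation=cv2.INTER_NEAREST))
cv2.imwrite("pics/s12.png",cv2.resize(a[170:260,270:380],None,fx=7,fy=7,interpolation=cv2.INTER_CUBIC)[:600])
E
```

```text
16.5 yaw 90.94 [ 0.4724 -0.0317  0.0208] [-0.71 -1.08 -0.89] [-0.014  0.012 -0.025] e6 -0.001 0.28094983867478296
```

View pics/t12.png

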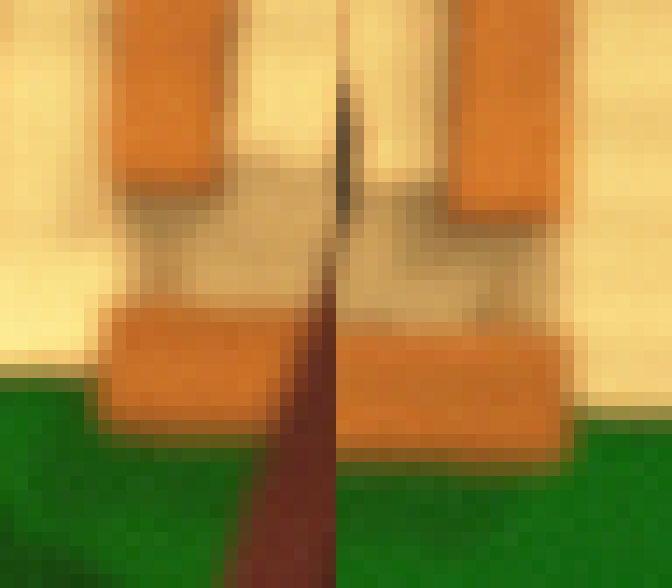

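View pics/s12.png

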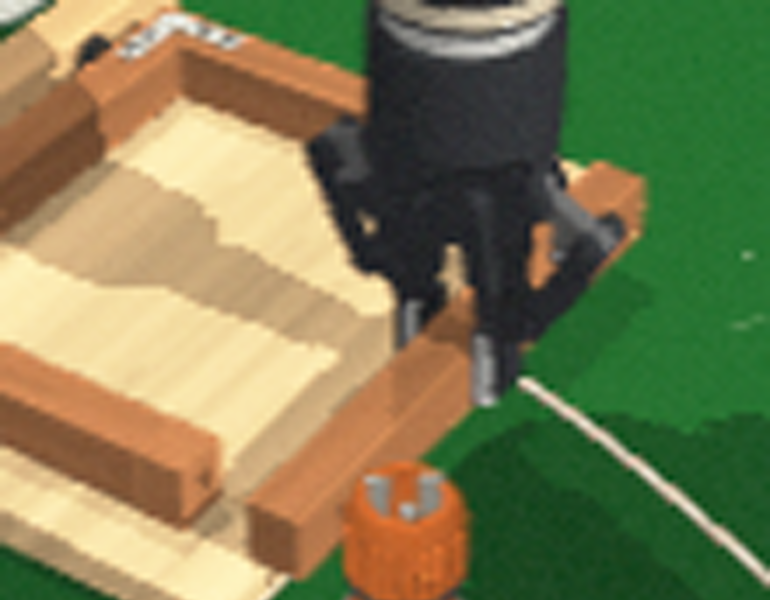

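Emit:
{"name": "drive_tool", "arguments": {"series": [[[0.005,0,0],[0,0,0]],[[0.01,0,0],[0,0,0]],[[0.014,0,0],[0,0,0]],[[0.017,0,0],[0,0,0]],[[0.02,0,0],[0,0,0]],[[0.02,0,0],[0,0,0]],[[0.02,0,0],[0,0,0]]]}}

```text
time: 17.3
tool_pos: [0.4931, -0.0319, 0.021]
tool_rot: [-0.0, 0.701, 0.713, -0.0]
contact_force: [-1.1, -0.2, -0.9]
gripper_width: 0.285
```

```bash
python3 st.py
python3 - <<'E'
from h import *
a=grab_frame("scene")[:,:,::-1];b=grab_frame("top")[:,:,::-1]
cv2.imwrite("pics/sd.png",a);cv2.imwrite("pics/td.png",b)
c=np.hstack([b[208:250,272:296],b[208:250,350:374]])
cv2.imwrite("pics/t13.png",cv2.resize(c,None,fx=12,fy=12,interpolation=cv2.INTER_NEAREST))
cv2.imwrite("pics/s13.png",cv2.resize(a[170:260,270:380],None,fx=7,fy=7,interpolation=cv2.INTER_CUBIC)[:600])
E
```

```text
17.3 yaw 90.94 [ 0.4931 -0.0319  0.021 ] [-1.12 -0.22 -0.91] [-0.035  0.007 -0.024] e6 0.001 0.28509170636795717
```

View pics/t13.png

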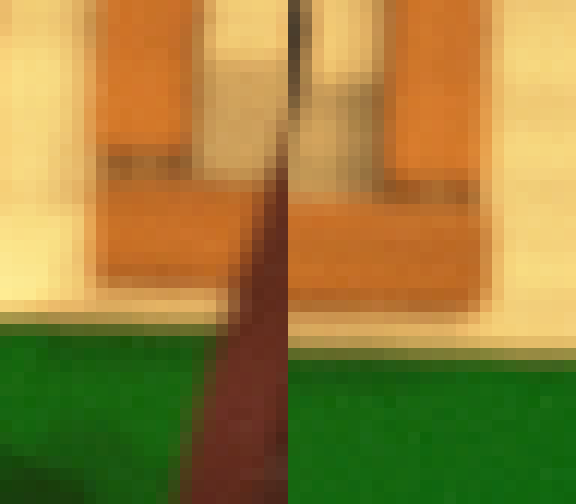

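View pics/s13.png

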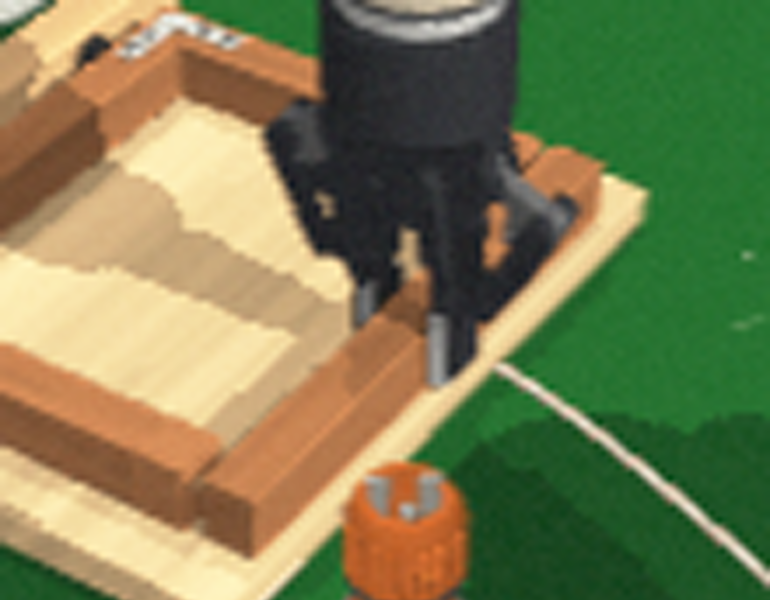

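Emit:
{"name": "drive_tool", "arguments": {"series": [[[0.002,0,0],[0,0,0]],[[0.004,0,0],[0,0,0]],[[0.006,0,0],[0,0,0]],[[0.007,0,0],[0,0,0]],[[0.007,0,0],[0,0,0]]]}}

```text
time: 17.9
tool_pos: [0.5002, -0.0319, 0.0211]
tool_rot: [-0.0, 0.701, 0.713, -0.0]
contact_force: [-0.2, 0.7, -1.5]
gripper_width: 0.28
```

```bash
python3 st.py
python3 - <<'E'
from h import *
a=grab_frame("scene")[:,:,::-1];b=grab_frame("top")[:,:,::-1]
cv2.imwrite("pics/t14.png",cv2.resize(b[140:250,262:382],None,fx=5,fy=5,interpolation=cv2.INTER_CUBIC))
E
```

```text
17.9 yaw 90.94 [ 0.5002 -0.0319  0.0211] [-0.15  0.66 -1.49] [-0.02  -0.029  0.003] e6 0.01 0.2803883581013214
```

View pics/t14.png

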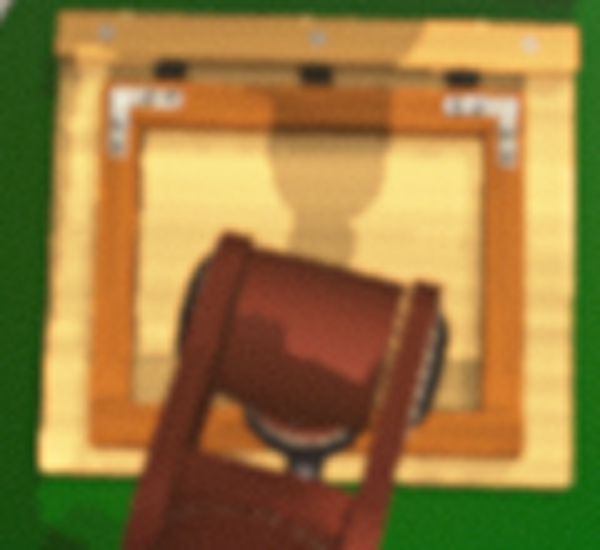

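Emit:
{"name": "drive_tool", "arguments": {"series": [[[0.001,0,0],[0,0,0]],[[0.002,0,0],[0,0,0]],[[0.003,0,0],[0,0,0]],[[0.003,0,0],[0,0,0]],[[0.003,0,0],[0,0,0]]]}}

```text
time: 18.5
tool_pos: [0.5032, -0.0319, 0.0211]
tool_rot: [0.0, 0.701, 0.713, 0.0]
contact_force: [-0.3, -0.1, -0.7]
gripper_width: 0.284
```

```bash
python3 st.py
```

```text
18.5 yaw 90.94 [ 0.5032 -0.0319  0.0211] [-0.28 -0.08 -0.67] [ 0.015 -0.033 -0.043] e6 0.006 0.28367688530752055
```

Emit:
{"name": "drive_tool", "arguments": {"series": [[[0.001,0,0],[0,0,0]],[[0.002,0,0],[0,0,0]],[[0.002,0,0],[0,0,0]],[[0.002,0,0],[0,0,0]]]}}

```text
time: 18.9
tool_pos: [0.5043, -0.0317, 0.0207]
tool_rot: [-0.001, 0.701, 0.713, -0.001]
contact_force: [-4.0, 2.0, -0.7]
gripper_width: 0.282
```

```bash
python3 st.py
```

```text
18.9 yaw 90.92 [ 0.5043 -0.0317  0.0207] [-3.95  2.04 -0.66] [ 0.076  0.662 -0.161] e6 -0.167 0.28188335222961364
```

Emit:
{"name": "drive_tool", "arguments": {"series": [[[0.001,0,0],[0,0,0]],[[0.002,0,0],[0,0,0]],[[0.002,0,0],[0,0,0]],[[0.002,0,0],[0,0,0]]]}}

```text
time: 19.3
tool_pos: [0.5054, -0.0315, 0.0204]
tool_rot: [-0.002, 0.701, 0.713, -0.001]
contact_force: [-6.9, 0.6, 1.5]
gripper_width: 0.282
```

```bash
python3 st.py
```

```text
19.3 yaw 90.91 [ 0.5054 -0.0315  0.0204] [-6.93  0.61  1.53] [ 0.146  1.16  -0.293] e6 -0.289 0.28165504707144656
```

Emit:
{"name": "drive_tool", "arguments": {"series": [[[0.001,0,0],[0,0,0]],[[0.002,0,0],[0,0,0]],[[0.003,0,0],[0,0,0]],[[0.003,0,0],[0,0,0]],[[0.003,0,0],[0,0,0]]]}}

```text
time: 19.8
tool_pos: [0.5067, -0.0314, 0.0204]
tool_rot: [-0.004, 0.701, 0.713, -0.003]
contact_force: [-15.9, 0.7, 8.9]
gripper_width: 0.281
```

```bash
python3 st.py
python3 - <<'E'
from h import *
a=grab_frame("scene")[:,:,::-1];b=grab_frame("top")[:,:,::-1]
cv2.imwrite("pics/s15.png",cv2.resize(a[150:270,220:380],None,fx=5,fy=5,interpolation=cv2.INTER_CUBIC))
cv2.imwrite("pics/t15.png",cv2.resize(b[140:250,262:382],None,fx=5,fy=5,interpolation=cv2.INTER_CUBIC))
E
python3 st.py
```

```text
19.8 yaw 90.92 [ 0.5067 -0.0314  0.0204] [-15.88   0.7    8.94] [ 0.026  2.198 -0.427] e6 -0.341 0.2811843862192313
19.9 yaw 90.92 [ 0.5067 -0.0314  0.0204] [-14.4    1.4    8.74] [ 0.066  2.192 -0.335] e6 -0.34 0.2814190203188096
```

View pics/s15.png

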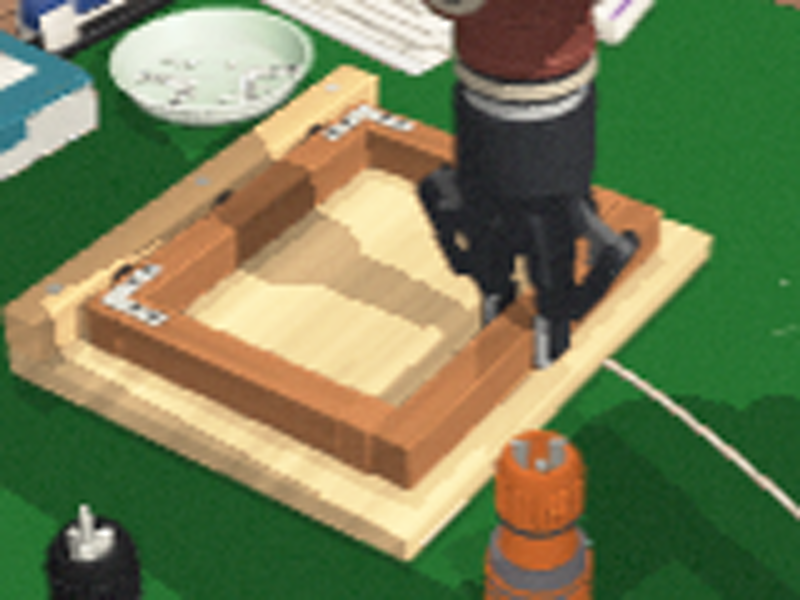

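View pics/t15.png

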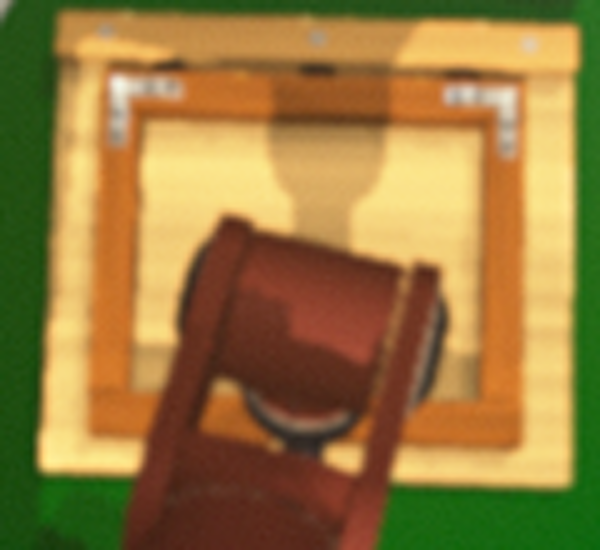

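Emit:
{"name": "drive_tool", "arguments": {"series": [[[0,0,0],[0,0,0]],[[0,0,0],[0,0,0]],[[0,0,0],[0,0,0]],[[0,0,0],[0,0,0]],[[0,0,0],[0,0,0]],[[0,0,0],[0,0,0]]]}}

```text
time: 20.5
tool_pos: [0.5067, -0.0314, 0.0204]
tool_rot: [-0.004, 0.701, 0.713, -0.003]
contact_force: [-15.0, 0.9, 8.9]
gripper_width: 0.283
```

```bash
python3 st.py
python3 - <<'E'
from h import *
for c in("scene","top"):
  for n in ("rail_left","rail_right","frame_left","frame_right","memo_pad","usb_stick"):
    grab_frame(c)
    for d in place_of(c,n)[:1]: print(c,n,d)
E
python3 st.py
```

```text
20.5 yaw 90.92 [ 0.5067 -0.0314  0.0204] [-15.02   0.93   8.91] [ 0.072  2.184 -0.367] e6 -0.34 0.28314220111689387
scene rail_left {'location': [0.5175, 0.0874, 0.0337], 'confidence': 0.93}
scene rail_right {'location': [0.5167, -0.1474, 0.0325], 'confidence': 0.8}
scene frame_left {'location': [0.5155, 0.0847, 0.0305], 'confidence': 0.58}
scene frame_right {'location': [0.5251, -0.1502, 0.0303], 'confidence': 0.68}
scene memo_pad {'location': [0.7108, 0.2931, -0.0007], 'confidence': 0.58}
scene usb_stick {'location': [0.3427, -0.1738, -0.0017], 'confidence': 0.5}
top rail_left {'location': [0.5166, 0.0871, 0.0331], 'confidence': 0.98}
top rail_right {'location': [0.5234, -0.1491, 0.0332], 'confidence': 0.89}
top frame_left {'location': [0.5237, 0.0894, 0.0308], 'confidence': 0.59}
top frame_right {'location': [0.523, -0.1453, 0.0322], 'confidence': 0.93}
21.7 yaw 90.92 [ 0.5067 -0.0314  0.0204] [-14.86   1.46   8.96] [ 0.112  2.199 -0.359] e6 -0.34 0.2809286196989456
```

```bash
python3 -c "
from plant import *
print(job_done())"
```

```text
the job is handed in; nothing more can be done
None
```

I tightened the chuck, joined the rail to the frame with both pegs in, and handed the job in with the gripper still pressing them onto the buffers. No verdict was reported.

- **Chuck:** I gripped the black driver's sleeve (the one with the bit; the orange one was left alone) and turned it about 71° (1.23 rad) clockwise. The torque then rose sharply from about 0.2 to 1.0 N m. The crop afterwards showed the jaws closed on an upright bit. I had no direct reading of the sleeve angle or the bite force. Given a start between 0 and 0.3 rad, it should be past 1.12 unless my grip slipped, and the sharp rise could also be the hard stop.
- **Rail and frame:** I grasped the rail at its middle and turned it about 96°. I checked it was parallel to the frame in the top view and slid the pegs in, and both views show both joints closed. The networks put the rail and frame points 4–9 mm apart. That is over the 5 mm limit, but their own errors are about 4 mm each, so I went by the pictures.
- **Press:** The last wrist reading was steady at about 15 N along the fence direction, with about 9 N of the rail bearing down on the board. Allowing for friction there, I estimate about 11–13 N on the buffers. Their compression is about 3 mm, judged from the tool's travel after contact. This is an estimate, not a measured buffer force.

The last position check of the bystanders covered only the memo pad and the USB stick. The stick lay where the networks had seen it earlier; I had no starting position for the pad, but nothing touched it. I did not measure the carton or the stamp.

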